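# Close the glass grinder's eye shield and start it

## Task

Get the bench glass grinder running: with the fingertips push the clear eye shield round until it stands fully closed over the grinding bit, and only then press the start button (the small flat push button on the front plate, not the mushroom-headed stop) gently all the way down and let it spring back out. Pinch or lift nothing; leave the stop button, the speed knob, the bit and everything lying on and round the grinder alone, and finish clear of it.

Things in the scene. Friction and masses are not known exactly. Their poses are not given: they have to be found in the camera images.
- grinder: bench glass grinder, fixed: grey tub 150 (x) x 180 (y) mm, white grid work surface 75 mm above the bench, rim 80. Origin: centre of its underside, on the bench. At its front (-x) a pod out to x = -156 carries a flat switch plate, top 58 mm above the bench, with three places at x = -120, y = +20, -30, -80 mm: start button, stop button and speed knob sit there in any order
- bit: the grinding bit, upright 19 mm cylinder in the middle of the grid, origin 5 mm behind the grinder's centre, 68 mm above the bench; top 98 mm above the bench. Do not touch
- shield (a joint): eye shield's angle about its upright post at the grinder's left side: 0 = closed against its stop (rod along the grinder's -y, just in front of the bit, pane over the bit); grows as it opens towards the front, clockwise from above, to 1.6 rad at most. Starts at 1.0 to 1.4. Stays where it is left; about 1 N at the rod moves it
- shield_hinge (a point): point on the shield's upright hinge axis, at the height of the rod's centre (151 mm above the bench); in the grinder's frame x = -35, y = +106 mm
- shield_rod (a point): point on the centre line of the shield's level front rod (steel, 10 mm thick), 130 mm from the hinge axis, 151 mm above the bench; turns with the shield. Rod ends in a ball 202 mm out; black clips 14 mm high at 60 and 186 mm. On the side that leads when closing, a clear pane slopes up at 38 deg to 207 mm above the bench; the other side, the one to push on, is free
- start_unit: the start button with its fixed steel ring, 31 mm wide, 3 mm high; origin: centre of the ring's underside, on the switch plate
- start (a joint): start button's travel: 0 = out, 0.005 m = fully down; spring, 1.5 N to begin, about 5 N fully down
- start_top (a point): centre of the start button's flat top: small black flat-topped cylinder 23 mm in diameter standing 10 mm above the switch plate, in a steel ring 31 mm wide and 3 mm high. Pressed straight down. 68 mm above the bench when out
- stop (a joint): stop button's travel: 0 = out, 0.005 m = fully down. Must not be pressed
- stop_top (a point): centre of the top of the stop button: black mushroom head 36 mm in diameter standing 25 mm above the switch plate
- speed_mark (a point): white mark on the top of the speed knob, 12 mm from its axis. The knob is round, ribbed, black, 31 mm in diameter, and stands 22 mm above the plate; must not be turned
- glass_blank: piece of green glass 48 x 36 x 5 mm lying on the grid right of and behind the bit; origin: centre of its underside
- dressing_stone: grey dressing stone 27 x 65 x 13 mm lying on the grid right of and in front of the bit; origin: centre of its underside
- loupe: black loupe 38 x 38 x 34 mm standing on the bench well to the right of the grinder; origin: centre of its underside
- shot_glass: clear shot glass, 48 mm wide, 45 mm high, on the bench well to the right of the grinder; origin: centre of its underside
- rosin_jar: amber jar 51 mm wide, 26 mm high, on the bench well to the right of the grinder; origin: centre of its underside
- screwdriver: screwdriver with wooden handle, 194 mm long, 24 mm thick, lying on the bench before the grinder, nearest the robot; origin: centre of its underside
- spring_clamp: small white spring clamp 27 x 58 x 12 mm lying on the bench just before the control pod; origin: centre of its underside

How it is judged:
By the outcome, as a careful person would: the job done as asked, in the order asked, and still so for the second after the job is handed in, with the robot touching nothing.
It also fails if it takes over 45 s, if anything falls off the work surface, if the arm or the gripper's body presses on something with over 40 N, if the wrist force passes 120 N, or if a joint passes its speed limit or range.

## Robot

A 6-joint arm with a two-finger parallel gripper is mounted at the origin on a cart in front of the work surface, level with it; the furniture and walls round the work are solid. World frame = base frame: x ahead of the robot, y to its left, z up, the work surface at z = 0. Lengths are in mm, angles in degrees, forces in N, time in s.
With the tool pointing down it reaches from about 350 to 725 mm from the base axis. Payload 6 kg.
Tool frame: the origin (TCP) lies at the very end of the fingers, on their centre line; the grasp point (between the pads) lies 19 mm behind it; z points along the fingers, y is the line along which they close (so a half turn about z gives the same grasp; the last joint's range is limited). The gripper opens to 85 mm and grips with 20 to 120 N. Pads are 22 mm wide; open, the fingers measure 114 mm over their backs; the gripper's body (76 mm by 85 mm) begins 54 mm behind the grasp point. The pads swing forward as they close: fully open they stand 13 mm farther back than shut.
Start: joints at [-49.062, 2.303, 4.859, 0, -92.561, -19.12], TCP at [223.005, -556.994, 231.261] pointing down, gripper open.
Joint ranges: [-146.85, 146.85], [-73.84, 115.35], [-62.03, 85.46], [-188.31, 113.3], [-161.28, -10.13], [-171.36, 171.36]. Speed limits (degrees/s): [147.25, 147.25, 172.46, 180, 180, 180].

## Interface

Orientations are given as a 3x3 rotation matrix whose columns are the frame's x, y, z axes.
In Python, from station import robot gives the robot as it stands. The module is installed in compiled form; this text tells all that it offers.
- The arm moves only by the tool servo_tool, never from a script. Its argument "steps" is a list of rows, each an object of numbers: "gripper": the opening, from -1 (shut) to 1 (fully open), so that 0 is half open; "tx", "ty", "tz": the shift along the tool's x, y, z in mm; "rx", "ry", "rz": the turn, a rotation vector about the tool's x, y, z in rad. A call has 1 to 12 rows; each row shifts and turns the commanded pose from where the row before left it, along the tool's axes as they then stand; what a row does not reach is not made up. A row lasts 1/12 s, in which the tool goes at most 41.7 mm and 7.16 degrees, less where a joint would pass 70% of its speed; a pose out of reach is approached as far as the arm can. A call is refused whole if a number of a shift passes 41.7 or a number of a turn 0.125, either way. A call with a gripper value outside its range is refused whole. The fingers move at their own pace and stop on an object; "grip_force" is the grip in N (left out, the last holds). Time passes only in rows, so rows that do not move let the fingers close. It gives the time, the measured TCP pose, the force, the opening and the grip force at its end, in the units of the state.
- robot.get_state(): the state, without advancing time (a new reading comes with each control period).
- robot.camera(name): name is "side" or "top" or "wrist"; returns the picture (384x512x3 uint8, blue, green, red); there is no depth.
- robot.camera_params(name): a dict with "intrinsics" (3x3 intrinsics, pixels), "rvec" (rotation vector, rad) and "tvec" (3), from world to camera coordinates, as OpenCV has them; the wrist camera has in their place "mount" (4x4, takes a point from camera to tool coordinates, whose origin is the TCP and whose axes are the flange's). Camera axes: x right, y down, z forward; pixel columns grow to the right and rows downward; lengths in mm; the calibration is good to about 2 mm. A picture is of the moment at which its call begins: read the wrist's pose just before it. camera_params takes no time and is no camera call.
- robot.job_done(): hands the job in; it is judged then, once.
The state is a dict: "clock": time; "joints": joint angles; "joint_velocities": joint speeds; "joint_torque": joint torques, N m; "position": TCP position; "ee_rot": TCP orientation; "contact_force": force on the tool from outside, world axes, zero at the start; "ft_torque": the same for the moment, N m; "grip_width": opening from 0.0 (shut) to 1.0 (fully open); "grasp_force": force on a finger pad.
Only numpy, scipy, OpenCV 4.12 (cv2) and the standard library are available. Lean on these libraries where they do the work, as an engineer would, in place of code of your own. Each camera call takes 0.05 s, during which the arm holds its last target. There are 200 camera calls.

## Working session

There is one attempt and no reset: what is moved stays moved. The work goes in short steps, Python scripts to look and compute and a tool call to move; the robot and the scene stay as the last step left them, time stands still between calls to the robot, and variables do not carry over. Pictures are saved under pics/ and viewed, at most 10 in all, crops included, and the job is handed in when it is done.

Besides the shell and the picture viewer there is one more tool, called after ">>>" by a JSON object that holds its "method" and its "body". servo_tool: Moves the arm, as the interface text tells. Its arguments: {"type":"object","properties":{"steps":{"type":"array"},"grip_force":{"type":"number"}},"required":["steps"]}

```bash
mkdir -p pics; cat > h.py <<'E'
import numpy as np, cv2
from station import robot
def cam(n):
    p=robot.camera_params(n); K=np.array(p["intrinsics"],float).reshape(3,3)
    if "rvec" in p:
        R=cv2.Rodrigues(np.array(p["rvec"],float))[0]; t=np.array(p["tvec"],float).ravel()
    else:
        s=robot.get_state(); M=np.array(p["mount"],float).reshape(4,4); T=np.eye(4)
        T[:3,:3]=np.array(s["ee_rot"]).reshape(3,3); T[:3,3]=s["position"]; W=np.linalg.inv(T@M); R=W[:3,:3]; t=W[:3,3]
    return K,R,t
def ray(c,u,v):
    K,R,t=c; return -R.T@t, R.T@np.linalg.inv(K)@np.array([u,v,1.])
def onz(c,u,v,z):
    o,d=ray(c,u,v); return o+d*(z-o[2])/d[2]
def proj(c,P):
    K,R,t=c; q=K@(R@np.array(P,float)+t); return q[:2]/q[2]
def two(a,b):
    (o,d),(p,e)=a,b; A=np.stack([d,-e],1); s=np.linalg.lstsq(A,p-o,rcond=None)[0]
    x,y=o+d*s[0],p+e*s[1]; return (x+y)/2,np.linalg.norm(x-y)
E
python3 - <<'E'
from h import *
for n in("side","top"):
    cv2.imwrite(f"pics/{n}0.png",cv2.resize(robot.camera(n),(800,600),interpolation=cv2.INTER_CUBIC))
    K,R,t=cam(n); print(n,K.round(1).tolist(),(-R.T@t).round(),R[2].round(2))
print(robot.camera_params("wrist")); s=robot.get_state(); print(s["clock"],np.round(s["ee_rot"],3).tolist(),s["contact_force"])
E
```

```text
side [[392.0, 0.0, 261.1], [0.0, 392.0, 189.5], [0.0, 0.0, 1.0]] [311. 418. 746.] [ 0.32 -0.65 -0.69]
top [[403.8, 0.0, 248.5], [0.0, 403.8, 192.5], [0.0, 0.0, 1.0]] [ 523. -140. 1071.] [ 0.06 -0.03 -1.  ]
{'intrinsics': array([[343.10018147,   0.        , 254.52035817],
       [  0.        , 343.10018147, 192.92912839],
       [  0.        ,   0.        ,   1.        ]]), 'mount': array([[-3.48335464e-04, -9.61746261e-01, -2.73941613e-01,
         7.04153002e+01],
       [ 9.99999861e-01, -4.43119581e-04,  2.84123264e-04,
         6.32242892e-01],
       [-3.94643380e-04, -2.73941476e-01,  9.61746283e-01,
        -1.42460062e+02],
       [ 0.00000000e+00,  0.00000000e+00,  0.00000000e+00,
         1.00000000e+00]])}
0.1 [[-0.928, -0.372, -0.001], [-0.372, 0.928, 0.001], [0.0, 0.002, -1.0]] [-0.08433481  0.40679804 -0.1791024 ]
```

View pics/side0.png

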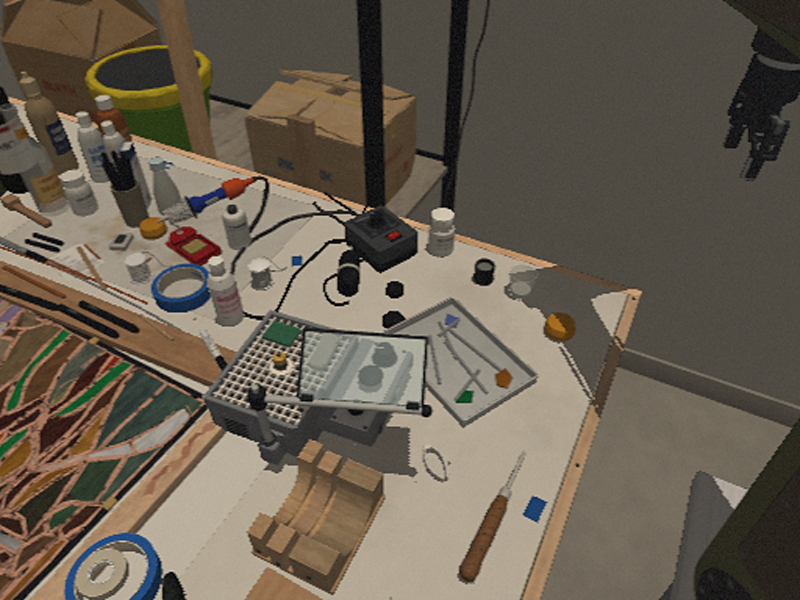

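View pics/top0.png

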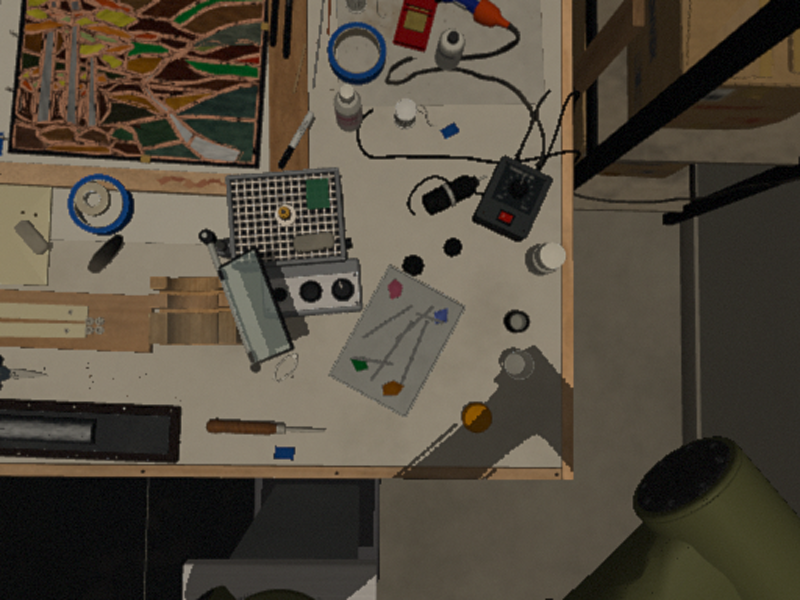

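The top view shows the hinge at (207,237), the rod's end ball at (256,366), and three controls at (278,295), (311,291) and (342,289). In the side view the hinge is at (258,392) and the ball at (426,411). The leftmost control looks like start. Next I measure these positions and zoom in.

```bash
python3 - <<'E'
from h import *
s,t=cam("side"),cam("top"); f=.64
def r(c,u,v): return ray(c,(u+.5)*f-.5,(v+.5)*f-.5)
def z(c,u,v,h): o,d=r(c,u,v); return (o+d*(h-o[2])/d[2]).round(1)
print("ball",two(r(s,426,411),r(t,256,366)))
print("post",two(r(s,258,392),r(t,207,237)))
print("ball/hinge top@151",z(t,256,366,151),z(t,207,237,151))
for p,h in(((278,295),68),((311,291),83),((342,289),80)): print(p,z(t,*p,h))
# tub corners (rim 80)
for p in((227,176),(340,168),(346,255),(232,262)): print("tub",p,z(t,*p,80))
print("bit",z(t,284,212,98))
im=robot.camera("top"); a=im[100:245,115:245]; b=robot.camera("side")[190:310,120:300]
A=cv2.resize(a,None,fx=4,fy=4,interpolation=cv2.INTER_CUBIC); cv2.imwrite("pics/z.png",A)
E
```

```text
ball (array([482.2354192 ,  21.26938206, 146.75385113]), np.float64(2.3696058274111413))
post (array([668.29336915,  94.83818951, 158.46152483]), np.float64(0.6947283659321731))
ball/hinge top@151 [483.5  21.  151. ] [669.8  96.9 151. ]
(278, 295) [592.5   3.8  68. ]
(311, 291) [598.5 -49.6  83. ]
(342, 289) [602.7 -97.8  80. ]
tub (227, 176) [778.9  87.   80. ]
tub (340, 168) [795.8 -91.1  80. ]
tub (346, 255) [ 656.6 -103.1   80. ]
tub (232, 262) [642.3  75.1  80. ]
bit [719.6  -6.6  98. ]
```

View pics/z.png

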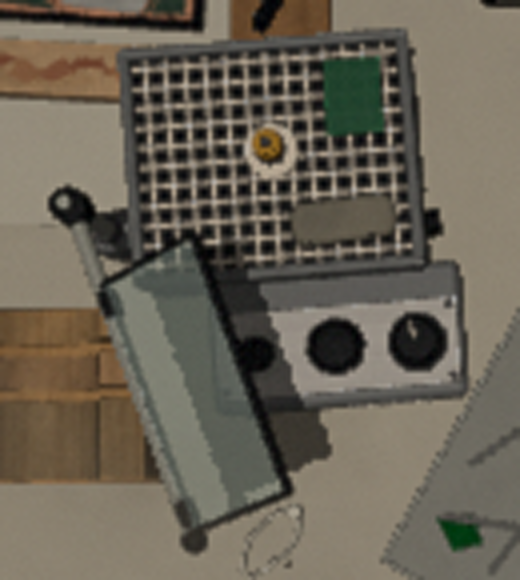

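Start is the leftmost control, partly under the pane. Stop is in the middle and the knob with the white mark is on the right. The shield stands at about 1.27 rad, and the tool's x axis already lies along the rod. I'll lift, shut the fingers and go to the shield's free side.

>>> {"method": "servo_tool", "body": {"steps": [{"gripper": -1, "tz": -20}, {"gripper": -1, "tz": -30, "tx": -10, "ty": 9}, {"gripper": -1, "tx": -28, "ty": 25.5}, {"gripper": -1, "tx": -28, "ty": 25.5}, {"gripper": -1, "tx": -28, "ty": 25.5}, {"gripper": -1, "tx": -28, "ty": 25.5}, {"gripper": -1, "tx": -28, "ty": 25.5}, {"gripper": -1, "tx": -28, "ty": 25.5}, {"gripper": -1, "tx": -28, "ty": 25.5}, {"gripper": -1, "tx": -28, "ty": 25.5}, {"gripper": -1, "tx": -28, "ty": 25.5}, {"gripper": -1, "tx": -28, "ty": 25.5}]}}

```text
schema error: expected keys gripper, tx, ty, tz, rx, ry, rz
```

>>> {"method": "servo_tool", "body": {"steps": [{"gripper": -1, "tx": -28, "ty": 25.5}, {"gripper": -1, "tx": -28, "ty": 25.5}, {"gripper": -1, "tx": -28, "ty": 25.5}, {"gripper": -1, "tx": -28, "ty": 25.5}, {"gripper": -1, "tx": -28, "ty": 25.5}, {"gripper": -1, "tx": -28, "ty": 25.5}, {"gripper": -1, "tx": -28, "ty": 25.5}, {"gripper": -1, "tx": -20, "ty": 21}, {"gripper": -1}, {"gripper": -1}]}}

```text
schema error: expected keys gripper, tx, ty, tz, rx, ry, rz
```

```bash
python3 - <<'E'
from h import *
s=robot.get_state(); print(s["clock"],s["position"],s["grip_width"],np.round(s["joints"],1))
c=cam("wrist"); im=robot.camera("wrist"); cv2.imwrite("pics/w1.png",im)
print([proj(c,P).round() for P in((482,21,151),(671,96,151),(595,2,68))])
E
```

```text
0.2 [ 222.96766758 -556.82928139  230.67324748] 0.9997363742204629 [-49.1   2.3   4.8  -0.  -92.6 -19.1]
[array([676., 619.]), array([618., 723.]), array([535., 574.])]
```

View pics/w1.png

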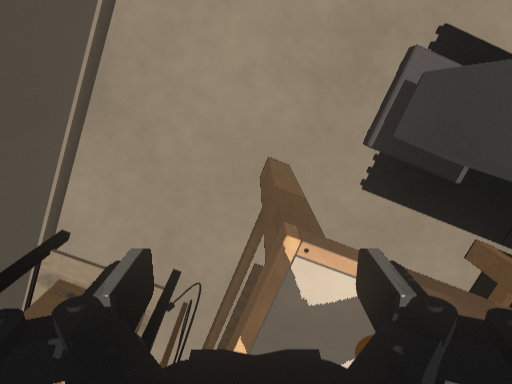

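The move was refused because every key is required in each row. The picture shows only the bench corner from the start pose, with the jar at (365,345). I'll resend with all the keys.

>>> {"method": "servo_tool", "body": {"steps": [{"gripper": -1, "tx": 0, "ty": 0, "tz": -20, "rx": 0, "ry": 0, "rz": 0}, {"gripper": -1, "tx": -10, "ty": 9, "tz": -30, "rx": 0, "ry": 0, "rz": 0}, {"gripper": -1, "tx": -28, "ty": 25.5, "tz": 0, "rx": 0, "ry": 0, "rz": 0}, {"gripper": -1, "tx": -28, "ty": 25.5, "tz": 0, "rx": 0, "ry": 0, "rz": 0}, {"gripper": -1, "tx": -28, "ty": 25.5, "tz": 0, "rx": 0, "ry": 0, "rz": 0}, {"gripper": -1, "tx": -28, "ty": 25.5, "tz": 0, "rx": 0, "ry": 0, "rz": 0}, {"gripper": -1, "tx": -28, "ty": 25.5, "tz": 0, "rx": 0, "ry": 0, "rz": 0}, {"gripper": -1, "tx": -28, "ty": 25.5, "tz": 0, "rx": 0, "ry": 0, "rz": 0}, {"gripper": -1, "tx": -28, "ty": 25.5, "tz": 0, "rx": 0, "ry": 0, "rz": 0}, {"gripper": -1, "tx": -28, "ty": 25.5, "tz": 0, "rx": 0, "ry": 0, "rz": 0}, {"gripper": -1, "tx": -28, "ty": 25.5, "tz": 0, "rx": 0, "ry": 0, "rz": 0}, {"gripper": -1, "tx": -28, "ty": 25.5, "tz": 0, "rx": 0, "ry": 0, "rz": 0}]}}

```text
clock: 1.25
position: [394.4, -202.3, 281.5]
ee_rot: [[-0.928, -0.372, 0.001], [-0.372, 0.928, 0.0], [-0.001, -0.0, -1.0]]
contact_force: [1.6, -0.6, -0.1]
grip_width: 0.001
grasp_force: 0.0
```

>>> {"method": "servo_tool", "body": {"steps": [{"gripper": -1, "tx": -28, "ty": 25.5, "tz": 0, "rx": 0, "ry": 0, "rz": 0}, {"gripper": -1, "tx": -28, "ty": 25.5, "tz": 0, "rx": 0, "ry": 0, "rz": 0}, {"gripper": -1, "tx": -28, "ty": 25.5, "tz": 0, "rx": 0, "ry": 0, "rz": 0}, {"gripper": -1, "tx": -28, "ty": 25.5, "tz": 0, "rx": 0, "ry": 0, "rz": 0}, {"gripper": -1, "tx": -28, "ty": 25.5, "tz": 0, "rx": 0, "ry": 0, "rz": 0}, {"gripper": -1, "tx": -28, "ty": 25.5, "tz": 0, "rx": 0, "ry": 0, "rz": 0}, {"gripper": -1, "tx": -28, "ty": 25.5, "tz": 0, "rx": 0, "ry": 0, "rz": 0}, {"gripper": -1, "tx": -28, "ty": 25.5, "tz": 0, "rx": 0, "ry": 0, "rz": 0}, {"gripper": -1, "tx": -14, "ty": 14, "tz": 0, "rx": 0, "ry": 0, "rz": 0}, {"gripper": -1, "tx": 0, "ty": 0, "tz": 0, "rx": 0, "ry": 0, "rz": 0}, {"gripper": -1, "tx": 0, "ty": 0, "tz": 0, "rx": 0, "ry": 0, "rz": 0}]}}

```text
clock: 2.17
position: [534.1, 87.6, 280.5]
ee_rot: [[-0.928, -0.373, -0.002], [-0.373, 0.928, -0.001], [0.002, -0.0, -1.0]]
contact_force: [0.1, 0.4, 0.6]
grip_width: -0.0
grasp_force: 0.0
```

```bash
python3 - <<'E'
from h import *
s=robot.get_state(); print(s["clock"],s["position"],s["contact_force"],np.round(s["joints"],1))
c=cam("wrist"); im=robot.camera("wrist"); cv2.imwrite("pics/w2.png",np.hstack([im,robot.camera("side")[150:330,100:320].repeat(1,0)]) if 0 else im)
print([proj(c,P).round() for P in((482,21,151),(671,96,151),(595,2,68))])
E
```

```text
2.1667 [534.08859814  87.61699694 280.46796998] [0.0644048  0.35889289 0.55545977] [ 30.6  -5.9   2.   -0.  -98.  -98.7]
[array([198.,  92.]), array([207., 322.]), array([158., 188.])]
```

View pics/w2.png

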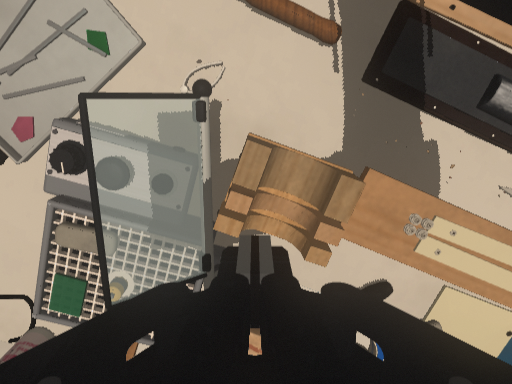

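The wrist view shows the ball at (203,88), where it was predicted. The rod's free side is at u≈212 and the fingertips at u≈255. I'll check the height of the wooden cradle under the fingers before going down.

```bash
python3 - <<'E'
from h import *
s,w,t=cam("side"),cam("wrist"),cam("top"); f=.64
r=lambda c,u,v: ray(c,(u+.5)*f-.5,(v+.5)*f-.5)
print(two(r(s,383,468),ray(w,250,136)))
print(two(r(s,312,443),ray(w,215,225)))
print(two(ray(w,203,88),r(t,256,366)))
print(onz(w,208,120,151),onz(w,208,240,151))
E
```

```text
(array([509.45426268,  72.62943741,  74.38904006]), np.float64(5.836551245317335))
(array([618.7570279 ,  72.38157932,  53.13602962]), np.float64(0.08945699793724939))
(array([480.67760148,  22.08564694, 141.1805181 ]), np.float64(4.9846857461384015))
[498.95976722  34.44114546 151.        ] [594.1904565   68.55492179 151.        ]
```

The cradle is about 75 mm high, so descending beside the rod to z≈132 is clear.

>>> {"method": "servo_tool", "body": {"steps": [{"gripper": -1, "tx": 0, "ty": 0, "tz": 15, "rx": 0, "ry": 0, "rz": 0}, {"gripper": -1, "tx": 0, "ty": 0, "tz": 25, "rx": 0, "ry": 0, "rz": 0}, {"gripper": -1, "tx": 0, "ty": 0, "tz": 30, "rx": 0, "ry": 0, "rz": 0}, {"gripper": -1, "tx": 0, "ty": 0, "tz": 30, "rx": 0, "ry": 0, "rz": 0}, {"gripper": -1, "tx": 0, "ty": 0, "tz": 30, "rx": 0, "ry": 0, "rz": 0}, {"gripper": -1, "tx": 0, "ty": 0, "tz": 17, "rx": 0, "ry": 0, "rz": 0}, {"gripper": -1, "tx": 0, "ty": -5, "tz": 0, "rx": 0, "ry": 0, "rz": 0}, {"gripper": -1, "tx": 0, "ty": -5, "tz": 0, "rx": 0, "ry": 0, "rz": 0}, {"gripper": -1, "tx": 0, "ty": -4, "tz": 0, "rx": 0, "ry": 0, "rz": 0}, {"gripper": -1, "tx": 0, "ty": -3, "tz": 0, "rx": 0, "ry": 0, "rz": 0}, {"gripper": -1, "tx": 0, "ty": -3, "tz": 0, "rx": 0, "ry": 0, "rz": 0}]}}

```text
clock: 3.13
position: [542.4, 67.7, 136.2]
ee_rot: [[-0.929, -0.371, 0.003], [-0.371, 0.929, 0.001], [-0.003, 0.0, -1.0]]
contact_force: [-0.2, 0.1, -0.7]
grip_width: -0.004
grasp_force: 0.0
```

>>> {"method": "servo_tool", "body": {"steps": [{"gripper": -1, "tx": 1, "ty": -7.8, "tz": 0, "rx": 0, "ry": 0, "rz": -0.06}, {"gripper": -1, "tx": 1, "ty": -7.8, "tz": 0, "rx": 0, "ry": 0, "rz": -0.06}, {"gripper": -1, "tx": 1, "ty": -7.8, "tz": 0, "rx": 0, "ry": 0, "rz": -0.06}, {"gripper": -1, "tx": 1, "ty": -7.8, "tz": 0, "rx": 0, "ry": 0, "rz": -0.06}, {"gripper": -1, "tx": 1, "ty": -7.8, "tz": 0, "rx": 0, "ry": 0, "rz": -0.06}, {"gripper": -1, "tx": 1, "ty": -7.8, "tz": 0, "rx": 0, "ry": 0, "rz": -0.06}]}}

```text
clock: 3.63
position: [560.6, 24.9, 135.5]
ee_rot: [[-0.736, -0.677, 0.002], [-0.677, 0.736, 0.001], [-0.002, -0.0, -1.0]]
contact_force: [-0.7, 0.9, -0.2]
grip_width: 0.002
grasp_force: 0.6
```

```bash
python3 - <<'E'
from h import *
s=robot.get_state(); print(s["clock"],np.round(s["position"],1),np.round(s["contact_force"],1),np.round(s["joints"],1))
a=robot.camera("side")[170:310,120:300]; b=robot.camera("top")[110:250,110:250]
cv2.imwrite("pics/p3.png",cv2.resize(np.hstack([a,b]),None,fx=2.4,fy=2.4,interpolation=cv2.INTER_CUBIC))
E
```

```text
3.6333 [560.6  24.9 135.5] [-0.7  0.9 -0.2] [ 23.   -3.1 -10.5  -0.  -82.5 -70.4]
```

View pics/p3.png

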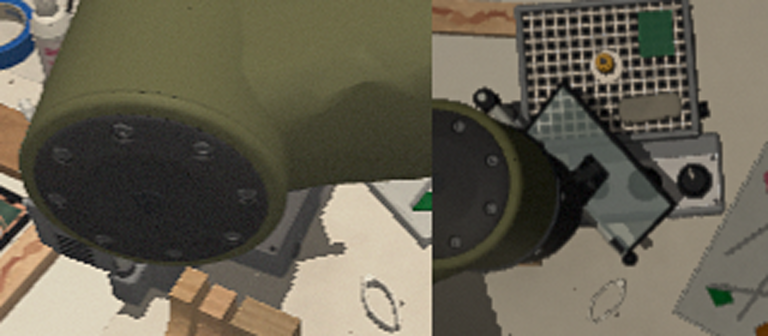

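The top crop shows the shield turning with the fingers, its ball now at (628,258). Contact force is about 1 N, so I carry on.

>>> {"method": "servo_tool", "body": {"steps": [{"gripper": -1, "tx": 1, "ty": -7.8, "tz": 0, "rx": 0, "ry": 0, "rz": -0.06}, {"gripper": -1, "tx": 1, "ty": -7.8, "tz": 0, "rx": 0, "ry": 0, "rz": -0.06}, {"gripper": -1, "tx": 1, "ty": -7.8, "tz": 0, "rx": 0, "ry": 0, "rz": -0.06}, {"gripper": -1, "tx": 1, "ty": -7.8, "tz": 0, "rx": 0, "ry": 0, "rz": -0.06}, {"gripper": -1, "tx": 1, "ty": -7.8, "tz": 0, "rx": 0, "ry": 0, "rz": -0.06}, {"gripper": -1, "tx": 1, "ty": -7.8, "tz": 0, "rx": 0, "ry": 0, "rz": -0.06}, {"gripper": -1, "tx": 1, "ty": -7.8, "tz": 0, "rx": 0, "ry": 0, "rz": -0.06}, {"gripper": -1, "tx": 1, "ty": -7.8, "tz": 0, "rx": 0, "ry": 0, "rz": -0.06}, {"gripper": -1, "tx": 1, "ty": -7.8, "tz": 0, "rx": 0, "ry": 0, "rz": -0.06}, {"gripper": -1, "tx": 1, "ty": -7.8, "tz": 0, "rx": 0, "ry": 0, "rz": -0.06}, {"gripper": -1, "tx": 1, "ty": -7.8, "tz": 0, "rx": 0, "ry": 0, "rz": -0.06}]}}

```text
clock: 4.65
position: [627.4, -26.7, 134.8]
ee_rot: [[-0.168, -0.986, 0.0], [-0.986, 0.168, 0.0], [-0.001, -0.0, -1.0]]
contact_force: [-0.5, 2.0, 0.7]
grip_width: 0.001
grasp_force: 0.6
```

>>> {"method": "servo_tool", "body": {"steps": [{"gripper": -1, "tx": 0.6, "ty": -4, "tz": 0, "rx": 0, "ry": 0, "rz": -0.03}, {"gripper": -1, "tx": 0.6, "ty": -4, "tz": 0, "rx": 0, "ry": 0, "rz": -0.03}, {"gripper": -1, "tx": 0.6, "ty": -4, "tz": 0, "rx": 0, "ry": 0, "rz": -0.03}, {"gripper": -1, "tx": 0.6, "ty": -4, "tz": 0, "rx": 0, "ry": 0, "rz": -0.03}, {"gripper": -1, "tx": 0.6, "ty": -4, "tz": 0, "rx": 0, "ry": 0, "rz": -0.03}, {"gripper": -1, "tx": 0.6, "ty": -4, "tz": 0, "rx": 0, "ry": 0, "rz": -0.03}]}}

```text
clock: 5.15
position: [650.7, -32.4, 134.6]
ee_rot: [[0.009, -1.0, -0.0], [-1.0, -0.009, 0.0], [-0.0, 0.0, -1.0]]
contact_force: [-1.4, 0.9, -1.2]
grip_width: 0.002
grasp_force: 0.5
```

>>> {"method": "servo_tool", "body": {"steps": [{"gripper": -1, "tx": 0, "ty": -2, "tz": 0, "rx": 0, "ry": 0, "rz": -0.015}, {"gripper": -1, "tx": 0, "ty": -2, "tz": 0, "rx": 0, "ry": 0, "rz": -0.015}, {"gripper": -1, "tx": 0, "ty": 0, "tz": 0, "rx": 0, "ry": 0, "rz": 0}, {"gripper": -1, "tx": 0, "ty": 0, "tz": 0, "rx": 0, "ry": 0, "rz": 0}]}}

```text
clock: 5.48
position: [654.8, -32.6, 134.4]
ee_rot: [[0.039, -0.999, 0.0], [-0.999, -0.039, 0.0], [-0.0, -0.0, -1.0]]
contact_force: [0.2, -0.5, -0.0]
grip_width: 0.001
grasp_force: 0.0
```

>>> {"method": "servo_tool", "body": {"steps": [{"gripper": -1, "tx": 0, "ty": -2, "tz": 0, "rx": 0, "ry": 0, "rz": -0.015}, {"gripper": -1, "tx": 0, "ty": -2, "tz": 0, "rx": 0, "ry": 0, "rz": -0.015}, {"gripper": -1, "tx": 0, "ty": 0, "tz": 0, "rx": 0, "ry": 0, "rz": 0}]}}

```text
clock: 5.73
position: [658.9, -32.5, 134.3]
ee_rot: [[0.071, -0.997, 0.0], [-0.997, -0.071, 0.0], [0.0, -0.0, -1.0]]
contact_force: [-0.7, 0.1, -0.5]
grip_width: -0.002
grasp_force: 0.1
```

>>> {"method": "servo_tool", "body": {"steps": [{"gripper": -1, "tx": 0, "ty": -1.5, "tz": 0, "rx": 0, "ry": 0, "rz": 0}, {"gripper": -1, "tx": 0, "ty": 0, "tz": 0, "rx": 0, "ry": 0, "rz": 0}]}}

```text
clock: 5.9
position: [660.3, -32.4, 134.2]
ee_rot: [[0.07, -0.998, -0.0], [-0.998, -0.07, 0.0], [-0.0, 0.0, -1.0]]
contact_force: [-0.6, 0.0, 0.1]
grip_width: 0.001
grasp_force: 0.2
```

>>> {"method": "servo_tool", "body": {"steps": [{"gripper": -1, "tx": 0, "ty": -1.5, "tz": 0, "rx": 0, "ry": 0, "rz": 0}, {"gripper": -1, "tx": 0, "ty": 0, "tz": 0, "rx": 0, "ry": 0, "rz": 0}]}}

```text
clock: 6.07
position: [661.8, -32.3, 134.2]
ee_rot: [[0.07, -0.998, -0.0], [-0.998, -0.07, 0.0], [-0.0, 0.0, -1.0]]
contact_force: [-0.2, 0.2, 0.6]
grip_width: 0.003
grasp_force: 0.3
```

>>> {"method": "servo_tool", "body": {"steps": [{"gripper": -1, "tx": 0, "ty": -1.5, "tz": 0, "rx": 0, "ry": 0, "rz": 0}, {"gripper": -1, "tx": 0, "ty": 0, "tz": 0, "rx": 0, "ry": 0, "rz": 0}]}}

```text
clock: 6.23
position: [662.2, -32.4, 134.2]
ee_rot: [[0.07, -0.998, -0.003], [-0.998, -0.07, -0.0], [0.0, 0.003, -1.0]]
contact_force: [-4.4, 0.3, 1.8]
grip_width: 0.003
grasp_force: 2.8
```

>>> {"method": "servo_tool", "body": {"steps": [{"gripper": -1, "tx": 0, "ty": -1.5, "tz": 0, "rx": 0, "ry": 0, "rz": 0}, {"gripper": -1, "tx": 0, "ty": 0, "tz": 0, "rx": 0, "ry": 0, "rz": 0}]}}

```text
clock: 6.4
position: [662.4, -32.4, 134.2]
ee_rot: [[0.07, -0.998, -0.006], [-0.998, -0.07, -0.001], [0.0, 0.006, -1.0]]
contact_force: [-11.2, -0.2, 4.4]
grip_width: -0.0
grasp_force: 5.9
```

```bash
python3 - <<'E'
from h import *
s=robot.get_state(); print(s["clock"],np.round(s["position"],1),np.round(s["contact_force"],1))
b=robot.camera("top")[100:240,110:260]; w=cv2.resize(robot.camera("wrist"),(200,150))
cv2.imwrite("pics/p4.png",cv2.resize(b,None,fx=4,fy=4,interpolation=cv2.INTER_CUBIC))
E
```

```text
6.4 [662.4 -32.4 134.2] [-11.2  -0.2   4.4]
```

View pics/p4.png

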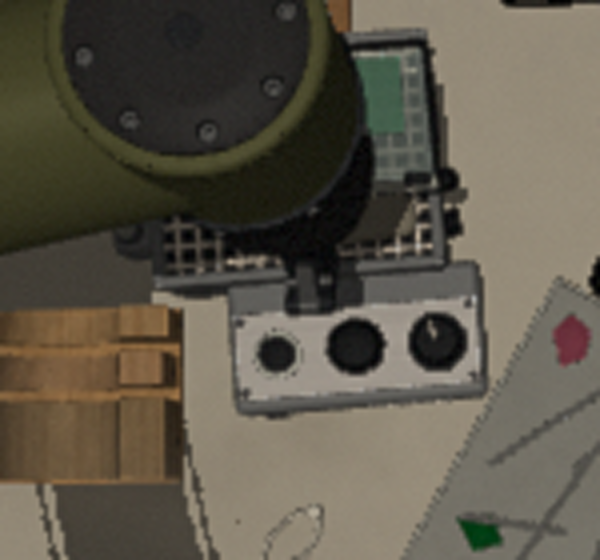

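The shield met its stop: 11 N with no further motion, at the expected angle. Start is now plainly visible at crop (276,354) in its steel ring, with stop at (355,345) and the knob at (437,341). I back away from the rod and locate the button.

>>> {"method": "servo_tool", "body": {"steps": [{"gripper": -1, "tx": 0, "ty": 3, "tz": 0, "rx": 0, "ry": 0, "rz": 0}, {"gripper": -1, "tx": 0, "ty": 10, "tz": 0, "rx": 0, "ry": 0, "rz": 0}, {"gripper": -1, "tx": 0, "ty": 20, "tz": 0, "rx": 0, "ry": 0, "rz": 0}, {"gripper": -1, "tx": -17, "ty": 30, "tz": 0, "rx": 0, "ry": 0, "rz": 0}, {"gripper": -1, "tx": -17, "ty": 25, "tz": -30, "rx": 0, "ry": 0, "rz": 0}, {"gripper": -1, "tx": 0, "ty": 25, "tz": -30, "rx": 0, "ry": 0, "rz": 0}, {"gripper": -1, "tx": 0, "ty": 30, "tz": -30, "rx": 0, "ry": 0, "rz": 0}, {"gripper": -1, "tx": 0, "ty": 30, "tz": -20, "rx": 0, "ry": 0, "rz": 0}, {"gripper": -1, "tx": 0, "ty": 0, "tz": 0, "rx": 0, "ry": 0, "rz": 0}, {"gripper": -1, "tx": 0, "ty": 0, "tz": 0, "rx": 0, "ry": 0, "rz": 0}]}}

```text
clock: 7.33
position: [490.9, -10.2, 246.1]
ee_rot: [[0.071, -0.997, 0.007], [-0.998, -0.071, 0.003], [-0.002, -0.007, -1.0]]
contact_force: [0.7, 0.4, -0.5]
grip_width: 0.001
grasp_force: 0.0
```

```bash
python3 - <<'E'
from h import *
s=robot.get_state(); print(s["clock"],np.round(s["position"],1),np.round(s["contact_force"],1))
t,w,sd=cam("top"),cam("wrist"),cam("side")
it,iw,isd=robot.camera("top"),robot.camera("wrist"),robot.camera("side")
P=(594.8,2,68)
def blob(im,c,r,th=60):
    u,v=proj(c,P).round().astype(int); m=(im.max(2)<th).astype(np.uint8); n,l,st,ce=cv2.connectedComponentsWithStats(m)
    best=[(np.hypot(*(ce[i]-(u,v))),ce[i].round(1).tolist(),st[i].tolist()) for i in range(1,n) if 15<st[i,4]<4000]
    print((u,v),sorted(best)[:2]); return sorted(best)[0][1]
bt=blob(it,t,0); bw=blob(iw,w,0); bs=blob(isd,sd,0)
print("top@68",onz(t,*bt,68)," w@68",onz(w,*bw,68), "side",onz(sd,*bs,68))
print(two(ray(t,*bt),ray(w,*bw)),two(ray(t,*bt),ray(sd,*bs)))
a=cv2.resize(it[100:240,110:260],(400,373)); cv2.imwrite("pics/p5.png",np.hstack([a,cv2.resize(iw,(400,300))[:300].copy() if 0 else cv2.copyMakeBorder(cv2.resize(iw,(400,300)),0,73,0,0,0)]))
E
```

```text
7.3333 [490.9 -10.2 246.1] [ 0.7  0.4 -0.5]
(np.int64(179), np.int64(188)) [(np.float64(0.5590169943749475), [178.8, 188.5], [174, 184, 10, 10, 76]), (np.float64(19.229594127370202), [198.2, 186.4], [191, 180, 15, 14, 164])]
(np.int64(146), np.int64(175)) [(np.float64(4.103308867848233), [149.9, 176.2], [138, 165, 25, 24, 449]), (np.float64(36.57702702858722), [176.2, 195.6], [174, 194, 5, 4, 16])]
(np.int64(227), np.int64(258)) [(np.float64(2.6966081476050823), [227.6, 260.6], [223, 256, 10, 10, 85]), (np.float64(18.869783938637482), [244.0, 266.3], [232, 247, 22, 38, 156])]
top@68 [592.79476287   1.22031885  68.        ]  w@68 [590.88065121   2.94419608  68.        ] side [590.03187196   6.39772253  68.        ]
(array([592.54029518,   2.84034556,  64.16199676]), np.float64(2.3852518454153415)) (array([593.12652819,   2.14667806,  60.88665714]), np.float64(0.35619421072117985))
```

View pics/p5.png

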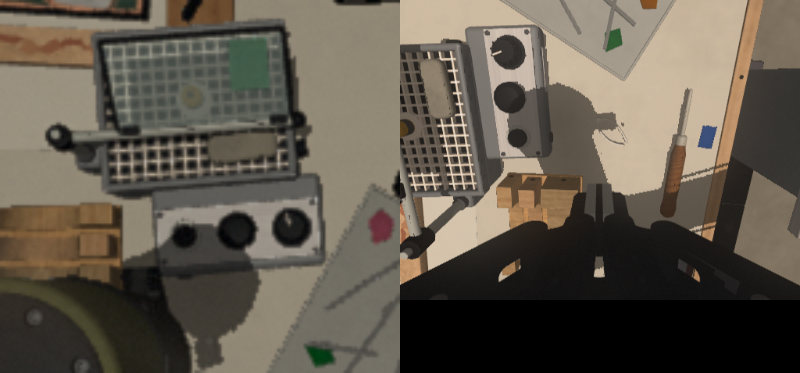

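The left view shows the shield rod level with the grinder and the pane over the bit: fully closed. The start button sits at about (592.5, 2.5), top near 68. I move over it and descend to just above.

>>> {"method": "servo_tool", "body": {"steps": [{"gripper": -1, "tx": -1.5, "ty": -22.3, "tz": 0, "rx": 0, "ry": 0, "rz": 0}, {"gripper": -1, "tx": -2, "ty": -30, "tz": 0, "rx": 0, "ry": 0, "rz": 0}, {"gripper": -1, "tx": -2, "ty": -30, "tz": 0, "rx": 0, "ry": 0, "rz": 0}, {"gripper": -1, "tx": 0, "ty": -20, "tz": 10, "rx": 0, "ry": 0, "rz": 0}, {"gripper": -1, "tx": 0, "ty": 0, "tz": 30, "rx": 0, "ry": 0, "rz": 0}, {"gripper": -1, "tx": 0, "ty": 0, "tz": 30, "rx": 0, "ry": 0, "rz": 0}, {"gripper": -1, "tx": 0, "ty": 0, "tz": 30, "rx": 0, "ry": 0, "rz": 0}, {"gripper": -1, "tx": 0, "ty": 0, "tz": 30, "rx": 0, "ry": 0, "rz": 0}, {"gripper": -1, "tx": 0, "ty": 0, "tz": 20, "rx": 0, "ry": 0, "rz": 0}, {"gripper": -1, "tx": 0, "ty": 0, "tz": 10, "rx": 0, "ry": 0, "rz": 0}, {"gripper": -1, "tx": 0, "ty": 0, "tz": 0, "rx": 0, "ry": 0, "rz": 0}, {"gripper": -1, "tx": 0, "ty": 0, "tz": 0, "rx": 0, "ry": 0, "rz": 0}]}}

```text
clock: 8.48
position: [592.7, 1.7, 82.7]
ee_rot: [[0.07, -0.998, -0.001], [-0.998, -0.07, -0.001], [0.001, 0.001, -1.0]]
contact_force: [-0.4, -0.1, 0.3]
grip_width: 0.002
grasp_force: 0.0
```

```bash
python3 - <<'E'
from h import *
s=robot.get_state(); print(s["clock"],np.round(s["position"],1),np.round(s["contact_force"],1))
a=robot.camera("side")[215:295,170:290]; b=robot.camera("wrist")
cv2.imwrite("pics/p6.png",np.hstack([cv2.resize(a,(432,288),interpolation=cv2.INTER_CUBIC),cv2.resize(b,(368,288))]))
E
```

```text
8.4833 [592.7   1.7  82.7] [-0.4 -0.1  0.3]
```

View pics/p6.png

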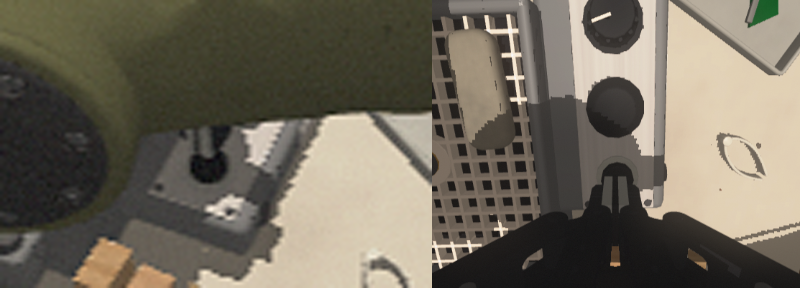

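The side crop shows the fingertips at (207,150) right above the button at (208,165). The wrist view shows stop well clear at (615,107). Now I press.

>>> {"method": "servo_tool", "body": {"steps": [{"gripper": -1, "tx": 0, "ty": 0, "tz": 6, "rx": 0, "ry": 0, "rz": 0}, {"gripper": -1, "tx": 0, "ty": 0, "tz": 5, "rx": 0, "ry": 0, "rz": 0}, {"gripper": -1, "tx": 0, "ty": 0, "tz": 3, "rx": 0, "ry": 0, "rz": 0}, {"gripper": -1, "tx": 0, "ty": 0, "tz": 0, "rx": 0, "ry": 0, "rz": 0}, {"gripper": -1, "tx": 0, "ty": 0, "tz": 0, "rx": 0, "ry": 0, "rz": 0}]}}

```text
clock: 9.0
position: [592.4, 2.0, 69.0]
ee_rot: [[0.07, -0.998, -0.0], [-0.998, -0.07, -0.0], [0.0, 0.0, -1.0]]
contact_force: [-0.4, -0.1, -0.3]
grip_width: 0.0
grasp_force: 0.0
```

>>> {"method": "servo_tool", "body": {"steps": [{"gripper": -1, "tx": 0, "ty": 0, "tz": 1.5, "rx": 0, "ry": 0, "rz": 0}, {"gripper": -1, "tx": 0, "ty": 0, "tz": 1.5, "rx": 0, "ry": 0, "rz": 0}, {"gripper": -1, "tx": 0, "ty": 0, "tz": 0, "rx": 0, "ry": 0, "rz": 0}, {"gripper": -1, "tx": 0, "ty": 0, "tz": 0, "rx": 0, "ry": 0, "rz": 0}]}}

```text
clock: 9.33
position: [592.7, 2.1, 66.6]
ee_rot: [[0.07, -0.998, 0.001], [-0.998, -0.07, 0.0], [0.0, -0.001, -1.0]]
contact_force: [0.1, 0.5, 3.2]
grip_width: -0.003
grasp_force: 1.2
```

>>> {"method": "servo_tool", "body": {"steps": [{"gripper": -1, "tx": 0, "ty": 0, "tz": 1, "rx": 0, "ry": 0, "rz": 0}, {"gripper": -1, "tx": 0, "ty": 0, "tz": 0, "rx": 0, "ry": 0, "rz": 0}, {"gripper": -1, "tx": 0, "ty": 0, "tz": 0, "rx": 0, "ry": 0, "rz": 0}]}}

```text
clock: 9.58
position: [592.7, 2.1, 65.4]
ee_rot: [[0.07, -0.998, 0.001], [-0.998, -0.07, 0.0], [0.0, -0.001, -1.0]]
contact_force: [-0.1, -1.0, 2.1]
grip_width: -0.004
grasp_force: 1.5
```

>>> {"method": "servo_tool", "body": {"steps": [{"gripper": -1, "tx": 0, "ty": 0, "tz": 1, "rx": 0, "ry": 0, "rz": 0}, {"gripper": -1, "tx": 0, "ty": 0, "tz": 0.7, "rx": 0, "ry": 0, "rz": 0}, {"gripper": -1, "tx": 0, "ty": 0, "tz": 0, "rx": 0, "ry": 0, "rz": 0}, {"gripper": -1, "tx": 0, "ty": 0, "tz": 0, "rx": 0, "ry": 0, "rz": 0}]}}

```text
clock: 9.92
position: [592.7, 2.1, 63.7]
ee_rot: [[0.07, -0.998, 0.001], [-0.998, -0.07, 0.0], [0.0, -0.001, -1.0]]
contact_force: [-0.1, 0.6, 4.1]
grip_width: 0.003
grasp_force: 2.1
```

>>> {"method": "servo_tool", "body": {"steps": [{"gripper": -1, "tx": 0, "ty": 0, "tz": 0.8, "rx": 0, "ry": 0, "rz": 0}, {"gripper": -1, "tx": 0, "ty": 0, "tz": 0, "rx": 0, "ry": 0, "rz": 0}, {"gripper": -1, "tx": 0, "ty": 0, "tz": 0, "rx": 0, "ry": 0, "rz": 0}]}}

```text
clock: 10.17
position: [592.7, 2.1, 63.2]
ee_rot: [[0.07, -0.998, 0.001], [-0.998, -0.07, 0.0], [0.0, -0.001, -1.0]]
contact_force: [-0.3, -0.0, 5.8]
grip_width: -0.002
grasp_force: 2.9
```

>>> {"method": "servo_tool", "body": {"steps": [{"gripper": -1, "tx": 0, "ty": 0, "tz": 0.8, "rx": 0, "ry": 0, "rz": 0}, {"gripper": -1, "tx": 0, "ty": 0, "tz": 0, "rx": 0, "ry": 0, "rz": 0}, {"gripper": -1, "tx": 0, "ty": 0, "tz": 0, "rx": 0, "ry": 0, "rz": 0}]}}

```text
clock: 10.42
position: [592.7, 2.1, 63.1]
ee_rot: [[0.07, -0.998, 0.001], [-0.998, -0.07, -0.0], [0.0, -0.001, -1.0]]
contact_force: [-3.4, -0.0, 9.6]
grip_width: 0.006
grasp_force: 4.6
```

The button is bottomed: position stays at 63.1 and the force has jumped to 9.6 N. I release straight up and retreat.

>>> {"method": "servo_tool", "body": {"steps": [{"gripper": -1, "tx": 0, "ty": 0, "tz": -3, "rx": 0, "ry": 0, "rz": 0}, {"gripper": -1, "tx": 0, "ty": 0, "tz": -5, "rx": 0, "ry": 0, "rz": 0}, {"gripper": -1, "tx": 0, "ty": 0, "tz": -20, "rx": 0, "ry": 0, "rz": 0}, {"gripper": -1, "tx": 0, "ty": 0, "tz": -35, "rx": 0, "ry": 0, "rz": 0}, {"gripper": -1, "tx": 0, "ty": 0, "tz": -35, "rx": 0, "ry": 0, "rz": 0}, {"gripper": -1, "tx": 0, "ty": 0, "tz": -35, "rx": 0, "ry": 0, "rz": 0}, {"gripper": -1, "tx": 0, "ty": 0, "tz": -35, "rx": 0, "ry": 0, "rz": 0}, {"gripper": -1, "tx": 0, "ty": 30, "tz": -15, "rx": 0, "ry": 0, "rz": 0}, {"gripper": -1, "tx": 0, "ty": 35, "tz": 0, "rx": 0, "ry": 0, "rz": 0}, {"gripper": -1, "tx": 0, "ty": 35, "tz": 0, "rx": 0, "ry": 0, "rz": 0}, {"gripper": -1, "tx": 0, "ty": 10, "tz": 0, "rx": 0, "ry": 0, "rz": 0}, {"gripper": -1, "tx": 0, "ty": 0, "tz": 0, "rx": 0, "ry": 0, "rz": 0}]}}

```text
clock: 11.42
position: [480.8, -5.7, 245.4]
ee_rot: [[0.071, -0.997, 0.001], [-0.997, -0.071, 0.001], [-0.001, -0.001, -1.0]]
contact_force: [1.0, 1.4, 0.9]
grip_width: -0.001
grasp_force: 0.0
```

```bash
python3 - <<'E'
from h import *
s=robot.get_state(); print(s["clock"],np.round(s["position"],1),np.round(s["contact_force"],1))
a=robot.camera("side")[190:290,120:270]; b=robot.camera("top")[100:220,110:260]
cv2.imwrite("pics/p7.png",np.hstack([cv2.resize(a,(420,280),interpolation=cv2.INTER_CUBIC),cv2.resize(b,(350,280),interpolation=cv2.INTER_CUBIC)]))
E
```

```text
11.4167 [480.8  -5.7 245.4] [1.  1.4 0.9]
```

View pics/p7.png

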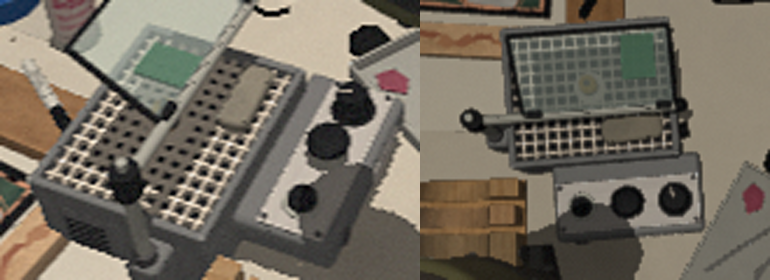

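The shield stands closed over the bit and the start button, at (302,198), is back out. Everything else is where it was, and the arm is clear. I hand in.

```bash
python3 -c "
from station import robot; print(robot.job_done())"
```

```text
the job is handed in; nothing more can be done
None
```

The shield was pushed closed against its stop, then the start button was pressed all the way down and released, and the job was handed in at about 11.5 s with the arm clear of the grinder; no verdict came back.

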